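Set out the oil turntable

ROBOT

A 7-joint arm with a two-finger parallel gripper is mounted at the origin on the work surface. World frame = base frame: x ahead of the robot, y to its left, z up, the work surface at z = 0. Lengths are in m, angles in rad, forces in N, time in s.
With the tool pointing down it reaches from about 0.35 to 0.775 m from the base axis. Payload 3.1 kg.
Tool frame: the origin (TCP) lies midway between the tips of the shut fingers; the grasp point (between the pads) lies 19 mm behind it; z points along the fingers, y is the line along which they close (so a half turn about z gives the same grasp; the last joint's range is limited). The gripper opens to 85 mm and grips with 20 to 120 N. Pads are 22 mm wide; open, the fingers measure 114 mm over their backs; the gripper's body (76 mm by 85 mm) begins 54 mm behind the grasp point. The pads swing forward as they close: fully open they stand 13 mm farther back than shut.
Start: joints at [1.195, 0.311, 0.014, 1.512, -0.004, 1.319, -0.027], TCP at [0.18, -0.52, 0.231] pointing down, gripper open.
Joint ranges: [-2.7, 2.7], [-0.3, 1.91], [-1.27, 1.3], [0.12, 2.57], [-1.44, 4.58], [0.2, 2.03], [-3.05, 3.05]. Speed limits (rad/s): [2.79, 2.79, 3.14, 3.14, 3.14, 3.14, 3.14].

INTERFACE

Orientations are given as a rotation vector (axis times angle).
In Python, from plant import state, capture, job_done gives the robot as it stands.
- The arm moves only by the shell command python3 -m inch 'ROWS' [FORCE]. ROWS is a JSON object of lists of equal length, an entry for each row: "grip": the opening, from 0 (shut) to 1 (fully open); "travel": the shift along the world's x, y, z scaled (see below), a list of three; "turn": the turn about the world's z scaled (see below). A call has 1 to 8 rows; each row shifts and turns the commanded pose from where the row before left it; what a row does not reach is not made up. The controller multiplies each number of a shift by 0.75 m and each number of a turn by 2 rad. A row lasts 1/8 s, in which the tool goes at most 62.5 mm and 10.7 degrees, less where a joint would pass 70% of its speed; a pose out of reach is approached as far as the arm can. A call with a number of a shift or a turn outside -1 to 1 is refused whole. A call with a gripper value outside its range is refused whole. The fingers move at their own pace and stop on an object; FORCE is the grip in N (left out, the last holds). Time passes only in rows, so rows that do not move let the fingers close. It gives the time, the measured TCP pose, the force, the opening and the grip force at its end, in the units of the state.
- state(): the state, without advancing time (a new reading comes with each control period).
- capture(name): name is "scene" or "top" or "wrist"; returns a dict with "img" (420x560x3 uint8, red, green, blue), "camera_matrix" (3x3 intrinsics, pixels), "dist" ([k1, k2, p1, p2, k3] as OpenCV has them; the pictures are not rectified), "eye" and "attitude" of the camera in the world; the wrist camera has in their place "tool_from_camera" (4x4, takes a point from camera to tool coordinates, whose origin is the TCP and whose axes are the flange's). Camera axes: x right, y down, z forward; pixel columns grow to the right and rows downward; lengths in m; the calibration is good to about 2 mm. A picture is of the moment at which its call begins: read the wrist's pose just before it. There is no depth.
- job_done(): hands the job in; it is judged then, once.
The state is a dict: "time_s": time; "qpos": joint angles; "dq": joint speeds; "effort": joint torques, N m; "position": TCP position; "orientation": TCP orientation; "contact_force": force on the tool from outside, world axes, zero at the start; "torque": the same for the moment, N m; "gripper_width": opening from 0.0 (shut) to 1.0 (fully open); "gripper_force": force on a finger pad.
Only numpy, scipy, OpenCV 4.12 (cv2) and the standard library are available. Lean on these libraries where they do the work, as an engineer would, in place of code of your own. Each camera call takes 0.05 s, during which the arm holds its last target. There are 200 camera calls.

TASK

Set out the white turntable for the kitchen: lay the wooden spoon rest flat in its middle, lengthwise in line with the finger tab, and stand the steel funnel, mouth down, on top of the middle of the rest. As seen from the finger tab looking across the turntable, stand the tall bottle straight behind the funnel, past the end of the rest, and the short bottle straight to the left of the funnel, directly opposite the green sieve. Both bottles stand on the turntable floor; keep bottles and funnel upright all the time and leave the sieve in its place on the turntable.

Things in the scene. Friction and masses are not known exactly. Their poses are not given: they have to be found in the camera images.
- turntable: White plastic turntable caddy, round, 300 mm across, turns stiffly about its centre (about 0.15 N m of friction), empty but for the sieve. Origin: centre of its underside, on the table; its flat inner floor is 18 mm above the origin, inside radius 145 mm, with a rim lip 8 mm above the floor. Its -x axis points from the centre to the finger tab, so +x is 'behind' and +y is 'left' as seen from the tab looking across the middle.
- tab (a point): Finger tab of the turntable: a white rectangular tongue 40 x 44 mm with three grey ridges, sticking out of the rim, its middle 167 mm from the turntable's centre. This point is the middle of its upper face.
- sieve_center (a point): Small green plastic sieve, open bowl 56 mm across at the rim and 30 mm high with a short lug, 50 g, loose; it stands on the turntable about 100 mm from the centre on the right as seen from the tab. Stays where it is. Point: its axis, 15 mm up.
- rest_center (a point): Spoon rest of dark brown wood, a low oblong block 120 mm long (x axis) and 58 mm wide (y axis), 15 mm thick, with a 16 mm long, 50 mm wide, 3 mm raised lip at each end (the flat between is 88 mm long); the ends look alike. 70 g (varies). Can be gripped across its 58 mm width at the middle. Point: its centre, 7.5 mm above its underside, z up.
- funnel_center (a point): Stainless steel funnel standing mouth down, 95 mm high: mouth 52 mm across at the bottom, cone narrowing to 16 mm at 45 mm height, then a straight upright spout 14 mm across from 50 to 95 mm height, by which it can be gripped. 60 g (varies). Point: on its axis, 47.5 mm above its underside, z up.
- tall_center (a point): Tall slim glass bottle with white flip-top lid, 135 mm high, straight round body 38 mm across up to 105 mm height, lid 27 mm across. 160 g (varies). Point: on its axis, 67.5 mm above its underside, z up.
- short_center (a point): Short stout glass bottle with white flip-top lid, 80 mm high, straight round body 46 mm across up to 52 mm height, lid 27 mm across. 120 g (varies). Point: on its axis, 40 mm above its underside, z up.

How it is judged:
At the end, for the whole second after the job is handed in: Rest flat at the turntable centre (15 mm, 15 degrees), funnel upright on it (15 mm); tall bottle upright on the floor 75-130 mm behind the centre, short one 50-130 mm left of it (each 15 mm off line); sieve within 15 mm each way of 100 mm right of centre; all at rest (horizontal distance between rest_center and turntable below 0.015 m and z of rest_center in the frame of turntable between 0.0225 and 0.0295 m and angle between the x axis of rest_center and the x axis of turntable, either way round below 0.26 rad and angle between each of rest_center, funnel_center, tall_center, short_center, sieve_center's own z axis and vertical below 0.1 rad and horizontal distance between funnel_center and rest_center below 0.015 m and z of funnel_center in the frame of rest_center between 0.051 and 0.059 m and x of tall_center in the frame of turntable between 0.075 and 0.13 m and y of tall_center in the frame of turntable between -0.015 and 0.015 m and z of tall_center in the frame of turntable between 0.0815 and 0.0895 m and y of short_center in the frame of turntable between 0.05 and 0.13 m and x of short_center in the frame of turntable between -0.015 and 0.015 m and z of short_center in the frame of turntable between 0.054 and 0.062 m and y of sieve_center in the frame of turntable between -0.115 and -0.085 m and x of sieve_center in the frame of turntable between -0.015 and 0.015 m and linear speed of each of rest, funnel, tall, short, sieve, turntable below 0.01 m/s and angular speed of turntable below 0.05 rad/s); the robot touches nothing.
It fails at once if the tall bottle is tipped over (more than 35 degrees) (angle between tall_center's own z axis and vertical above 0.61 rad).
It fails at once if the short bottle is tipped over (more than 35 degrees) (angle between short_center's own z axis and vertical above 0.61 rad).
It fails at once if the funnel is tipped over (more than 35 degrees) (angle between funnel_center's own z axis and vertical above 0.61 rad).
It also fails if it takes over 106 s, if anything falls off the work surface, if the arm or the gripper's body presses on something with over 40 N, if the wrist force passes 120 N, or if a joint passes its speed limit or range.

## Working session

There is one attempt and no reset: what is moved stays moved. The work goes in short steps, Python scripts to look and compute and a shell command to move; the robot and the scene stay as the last step left them, time stands still between calls to the robot, and variables do not carry over. Pictures are saved under pics/ and viewed, at most 14 in all, crops included, and the job is handed in when it is done.

```bash
ls; mkdir -p pics
python3 - <<'E'
from plant import state,capture
import cv2,numpy as np
s=state();print(s)
for n in("scene","top"):
    c=capture(n);cv2.imwrite(f"pics/{n}0.png",c["img"][:,:,::-1]);np.savez(f"{n}0.npz",**c)
    print(n,c["camera_matrix"],c["dist"],c["eye"],c["attitude"])
c=capture("wrist");print(c["tool_from_camera"])
E
```

```text
pics
{'time_s': 0.0, 'qpos': array([ 1.19531474,  0.31174542,  0.01399284,  1.51304307, -0.00441172,
        1.31920138, -0.02718586]), 'dq': array([ 0.00130011,  0.00207307,  0.00064773,  0.00132186,  0.0018179 ,
       -0.00011581,  0.00090473]), 'effort': array([-1.12134073e-04, -3.79914165e+01,  1.45784598e-01, -2.30588651e+01,
        1.21123146e-02,  1.37626703e-02,  1.41024029e-05]), 'position': array([ 0.17996743, -0.51895594,  0.23021589]), 'orientation': array([-3.09563517e+00, -5.21622448e-01,  7.49650786e-04]), 'contact_force': array([ 0.2078755 , -0.47097633,  0.25125068]), 'torque': array([-0.00138276, -0.0365015 , -0.05708742]), 'gripper_force': 0.0, 'gripper_width': 0.9986831690764537}
scene [[460.88770601   0.         286.097611  ]
 [  0.         460.88770601 222.89011733]
 [  0.           0.           1.        ]] [-0.08596501  0.          0.          0.          0.        ] [ 1.08002096 -0.75478778  0.67532249] [-2.0881343  -0.62167145  0.33959179]
top [[491.70781771   0.         286.39489103]
 [  0.         491.70781771 204.6697968 ]
 [  0.           0.           1.        ]] [0.01796323 0.         0.         0.         0.        ] [ 0.50914149 -0.0073225   1.18777808] [-2.16013598  2.19928911 -0.09021063]
[[ 1.80758546e-04 -9.57043933e-01 -2.89942888e-01  7.33523253e-02]
 [ 9.99999482e-01  4.63385789e-04 -9.06116741e-04  1.36470300e-04]
 [ 1.00154894e-03 -2.89942574e-01  9.57043521e-01 -1.42446446e-01]
 [ 0.00000000e+00  0.00000000e+00  0.00000000e+00  1.00000000e+00]]
```

View pics/top0.png

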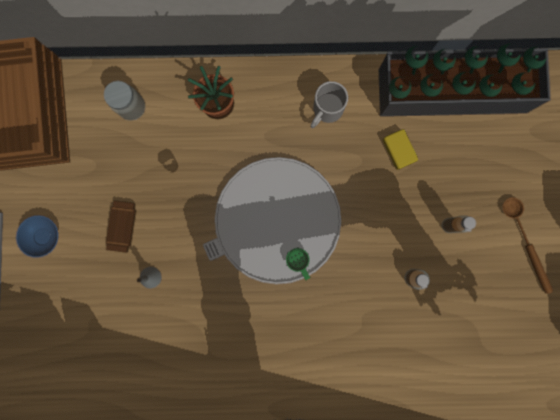

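View pics/scene0.png

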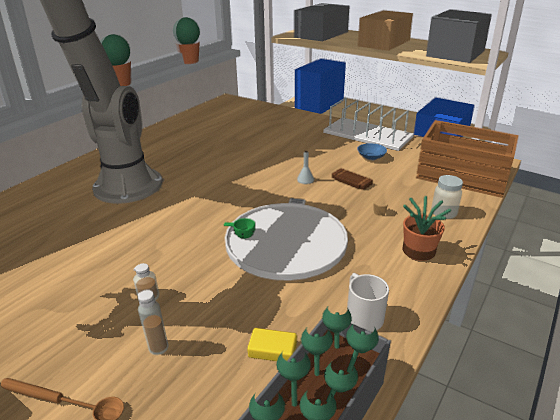

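```bash
cat > h.py <<'E'
import numpy as np,cv2
from scipy.spatial.transform import Rotation as R
from plant import state,capture
def pose(c,s=None):
    if "eye" in c: return R.from_rotvec(c["attitude"]).as_matrix(),np.array(c["eye"])
    T=np.array(c["tool_from_camera"]);Rt=R.from_rotvec(s["orientation"]).as_matrix()
    return Rt@T[:3,:3],Rt@T[:3,3]+s["position"]
def pt(c,uv,z,s=None):
    A,e=pose(c,s);n=cv2.undistortPoints(np.array(uv,float).reshape(-1,1,2),np.array(c["camera_matrix"]),np.array(c["dist"])).reshape(-1,2)
    d=np.c_[n,np.ones(len(n))]@A.T
    return (e+d*((z-e[2])/d[:,2])[:,None])
def proj(c,X,s=None):
    A,e=pose(c,s);P=A.T
    return cv2.projectPoints(np.array(X,float).reshape(-1,3),cv2.Rodrigues(P)[0],-P@e,np.array(c["camera_matrix"]),np.array(c["dist"]))[0].reshape(-1,2)
def look(n,f):
    s=state();c=capture(n);cv2.imwrite("pics/"+f,c["img"][:,:,::-1]);return c,s
def circ(p):
    A=np.c_[2*p[:,:2],np.ones(len(p))];x=np.linalg.lstsq(A,(p[:,:2]**2).sum(1),rcond=None)[0]
    return x[:2],np.sqrt(x[2]+x[:2]@x[:2])
def blobs(m,amin=15):
    n,l,st,ce=cv2.connectedComponentsWithStats(m.astype(np.uint8));return [(st[i].tolist(),ce[i].round(1).tolist()) for i in range(1,n) if st[i,4]>=amin],l
E
python3 - <<'E'
from h import *
c=dict(np.load("top0.npz"));im=c["img"].astype(int)
hsv=cv2.cvtColor(c["img"],cv2.COLOR_RGB2HSV)
# turntable: low saturation
m=(hsv[...,1]<45)&(hsv[...,2]>60);m[:130]=0;m[300:]=0;m[:,:180]=0;m[:,350:]=0
k=max(cv2.findContours(cv2.morphologyEx(m.astype(np.uint8),cv2.MORPH_CLOSE,np.ones((5,5))),0,2)[0],key=cv2.contourArea)
h=cv2.convexHull(k)[:,0]
p=pt(c,h,0.026)
for _ in range(4):
    ce,r=circ(p);e=np.hypot(*(p[:,:2]-ce).T)-r;p=p[abs(e)<.004] if (abs(e)<.004).sum()>10 else p
print("tt",ce,r,len(p))
for n,z in(("tab",.02),):
    print(n,pt(c,[(212,250)],z))
g=(hsv[...,0]>45)&(hsv[...,0]<85)&(hsv[...,1]>90);g[:200]=0
for b in blobs(g)[0]:print("green",b,pt(c,[b[1]],.04))
w=(hsv[...,1]<60)&(hsv[...,2]>90);w[:,:400]=0;w[:200]=0
for b in blobs(w,5)[0]:print("lid",b,pt(c,[b[1]]*1,.135),pt(c,[b[1]],.08))
print(pt(c,[(120,226)],.015),pt(c,[(150,277)],.03))
f=np.vstack([cv2.resize(c["img"][190:310,90:250],None,fx=4,fy=4,interpolation=2)[:, :],])
t=cv2.resize(c["img"][190:310,400:490],None,fx=3,fy=3,interpolation=2)
cv2.imwrite("pics/cropA.png",f[:,:,::-1]);cv2.imwrite("pics/cropB.png",t[:,:,::-1])
E
```

```text
tt [0.56936275 0.01442651] 0.15022615738670358 18
tab [[0.500858   0.16880893 0.02      ]]
green ([286, 249, 21, 20, 225], [295.3, 256.6]) [[ 0.48223211 -0.02741343  0.04      ]]
green ([300, 268, 10, 12, 55], [304.5, 273.3]) [[ 0.44342499 -0.04795459  0.04      ]]
lid ([462, 216, 14, 16, 150], [469.0, 223.8]) [[ 0.54773139 -0.39804116  0.135     ]] [[ 0.54974744 -0.41845336  0.08      ]]
lid ([414, 273, 16, 17, 160], [422.6, 281.1]) [[ 0.42820285 -0.29421488  0.135     ]] [[ 0.4239744  -0.30920293  0.08      ]]
[[0.56179262 0.38788565 0.015     ]] [[0.44098614 0.31189796 0.03      ]]
```

View pics/cropA.png

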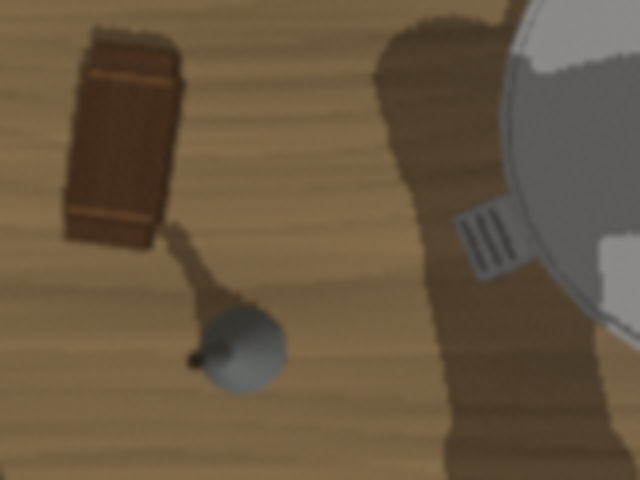

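View pics/cropB.png

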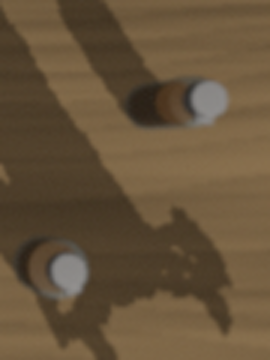

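Top view: the turntable is centred near (279,219), with the tab at (212.5,249) and the sieve at (297,258). The rest is at (121,226), the funnel mouth at (151,277), the tall bottle's lid at (469,224) and the short bottle's lid at (423,281). I'll move above the rest next.

```bash
python3 -m inch '{"grip":[1,1,1,1,1,1,1,1],"travel":[[0.053,0.06,0],[0.053,0.06,0],[0.053,0.06,0],[0.053,0.06,0],[0.053,0.06,0],[0.053,0.06,0],[0.053,0.06,0],[0.053,0.06,0]],"turn":[0.067,0.067,0.067,0.067,0.067,0.067,0.067,0.067]}' 40
python3 -m inch '{"grip":[1,1,1,1,1,1,1,1],"travel":[[0.01,0.07,0],[0.01,0.07,0],[0.01,0.07,0],[0.01,0.07,0],[0.01,0.07,0],[0.01,0.07,0],[0.01,0.07,0],[0.01,0.07,0]],"turn":[0.067,0.067,0.067,0.067,0.067,0.067,0.067,0.067]}'
python3 -m inch '{"grip":[1,1,1,1,1],"travel":[[0,0.042,0],[0,0.042,0],[0,0.042,0],[0,0.042,0],[0,0,0]],"turn":[0.067,0.067,0.067,0.067,0]}'
python3 - <<'E'
from h import *
c,s=look("wrist","w1.png");Ro=R.from_rotvec(s["orientation"]).as_matrix()
print(s["position"],np.degrees(np.arctan2(Ro[1,1],Ro[0,1])),s["qpos"][[0,6]])
np.savez("w1.npz",pos=s["position"],orientation=s["orientation"],**c)
t=dict(np.load("top0.npz"));print(pt(t,[(120.75,226.2)],.016),pt(t,[(151,277.5)],0),pt(t,[(138.5,280)],.095),pt(t,[(212.5,249.2)],.02))
print(np.diff(pt(t,[(90+27.25,190+61),(90+34.25,190+11.75)],.016),axis=0))
hsv=cv2.cvtColor(c["img"],cv2.COLOR_RGB2HSV)
E
```

```text
time_s: 1.15
position: [0.499, -0.1583, 0.2312]
orientation: [2.393, 2.035, -0.001]
contact_force: [0.5, -1.4, 0.1]
gripper_width: 0.997
gripper_force: 0.0
time_s: 2.15
position: [0.5585, 0.2615, 0.2309]
orientation: [1.018, 2.972, -0.001]
contact_force: [0.1, -0.7, -0.2]
gripper_width: 0.999
gripper_force: 0.0
time_s: 2.78
position: [0.556, 0.3896, 0.2301]
orientation: [-0.192, -3.132, -0.002]
contact_force: [-0.1, -0.6, -0.3]
gripper_width: 1.0
gripper_force: 0.0
[0.55600544 0.38955237 0.23005097] 82.97014260620819 [-0.22695246  0.51818036]
[[0.56123931 0.38576797 0.016     ]] [[0.4379895  0.31777846 0.        ]] [[0.43876953 0.31913485 0.095     ]] [[0.50271914 0.1676185  0.02      ]]
[[ 0.11679323 -0.01538825  0.        ]]
```

View pics/w1.png

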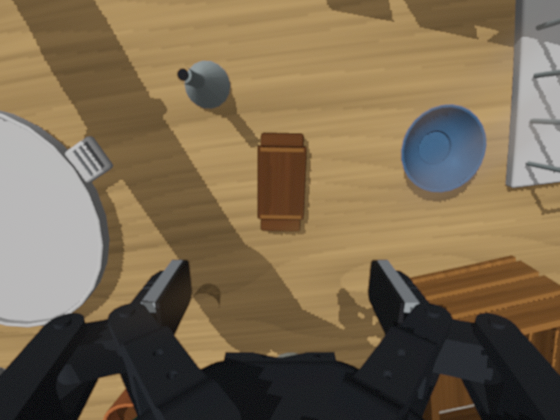

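Wrist view: the rest is at about (282,182) and lines up with the image axes to within 1-2°. The funnel is at (207,85) and the tab at (88,160).

Run:
```python
from h import *
d=dict(np.load("w1.npz"));s=dict(position=d["pos"],orientation=d["orientation"])
hsv=cv2.cvtColor(d["img"],cv2.COLOR_RGB2HSV)
m=((hsv[...,0]<12)|(hsv[...,0]>172))&(hsv[...,1]>110)&(hsv[...,2]<140);b=np.zeros_like(m);b[125:240,250:315]=1
k=max(cv2.findContours((m&b).astype(np.uint8),0,2)[0],key=cv2.contourArea);r=cv2.minAreaRect(k);print(r)
p=pt(d,cv2.boxPoints(r),.015,s);print(p.mean(0),np.diff(p,axis=0));e=np.diff(p,axis=0);print(np.degrees(np.arctan2(e[:,1],e[:,0])),np.hypot(e[:,0],e[:,1]))
print("funnel base/tip",pt(d,[(209,86)],.0,s),pt(d,[(184,75)],.095,s),"tab",pt(d,[(89,160)],.02,s))
```

```text
((291.0, 213.0), (0.0, 0.0), 0.0)
[0.59819522 0.39894336 0.015     ] [[0. 0. 0.]
 [0. 0. 0.]
 [0. 0. 0.]]
[0. 0. 0.] [0. 0. 0.]
funnel base/tip [[0.43919481 0.32263693 0.        ]] [[0.43858604 0.32221071 0.095     ]] tab [[0.5025004  0.17065374 0.02      ]]
```

```bash
python3 -m inch '{"grip":[1,1,1,1,1,1],"travel":[[0.004,-0.001,-0.06],[0.003,-0.001,-0.06],[0,0,-0.06],[0,0,-0.06],[0,0,-0.045],[0,0,-0.02]],"turn":[0,0,0,0,0,0]}'
python3 -m inch '{"grip":[0.75,0.4,0.4,0.4,0.4,0.4],"travel":[[0,0,-0.003],[0,0,0],[0,0,0],[0,0,0],[0,0,0],[0,0,0]],"turn":[0,0,0,0,0,0]}' 40
python3 -m inch '{"grip":[0.4,0.4],"travel":[[0,0,0],[0,0,0]],"turn":[0,0]}' 40
```

```text
time_s: 3.58
position: [0.5635, 0.3815, -0.0001]
orientation: [-0.205, -3.133, 0.007]
contact_force: [-0.1, -0.9, 0.6]
gripper_width: 1.002
gripper_force: 0.0
time_s: 4.32
position: [0.5644, 0.3855, 0.0021]
orientation: [0.201, 3.133, 0.003]
contact_force: [-0.7, -0.3, 5.5]
gripper_width: 0.663
gripper_force: 45.1
time_s: 4.58
position: [0.5644, 0.3856, 0.0021]
orientation: [0.201, 3.133, 0.003]
contact_force: [0.0, -1.0, 4.1]
gripper_width: 0.661
gripper_force: 45.1
```

```bash
python3 -m inch '{"grip":[0.4,0.4,0.4],"travel":[[0,0,0.04],[0,0,0.06],[0,0,0.04]],"turn":[0,0,0]}'
python3 -m inch '{"grip":[0.4,0.4,0.4,0.4,0.4,0.4,0.4,0.4],"travel":[[0.001,-0.062,0],[0.001,-0.062,0],[0.001,-0.062,0],[0.001,-0.062,0],[0.001,-0.062,0],[0.001,-0.062,0],[0.001,-0.062,0],[0.001,-0.062,0]],"turn":[-0.0645,-0.0645,-0.0645,-0.0645,-0.0645,-0.0645,-0.0645,-0.0645]}'
python3 -m inch '{"grip":[0.4,0.4],"travel":[[0,0,0],[0,0,0]],"turn":[0,0]}'
python3 - <<'E'
from h import *
c,s=look("wrist","w2.png");Ro=R.from_rotvec(s["orientation"]).as_matrix()
print(s["position"],np.degrees(np.arctan2(Ro[1,1],Ro[0,1])),s["qpos"][[0,6]])
np.savez("w2.npz",pos=s["position"],orientation=s["orientation"],**c)
E
```

```text
time_s: 4.95
position: [0.5636, 0.3852, 0.1071]
orientation: [0.2, 3.134, 0.002]
contact_force: [0.5, 0.6, -0.9]
gripper_width: 0.665
gripper_force: 44.4
time_s: 5.95
position: [0.5689, 0.0113, 0.105]
orientation: [-1.726, -2.624, 0.001]
contact_force: [0.4, -0.8, -1.0]
gripper_width: 0.663
gripper_force: 44.4
time_s: 6.2
position: [0.5691, 0.0135, 0.1051]
orientation: [-1.72, -2.628, -0.001]
contact_force: [-0.9, 1.3, -0.3]
gripper_width: 0.662
gripper_force: 44.4
[0.56908626 0.01352428 0.1051129 ] 23.583333414718695 [0.37593655 0.09569773]
```

View pics/w2.png

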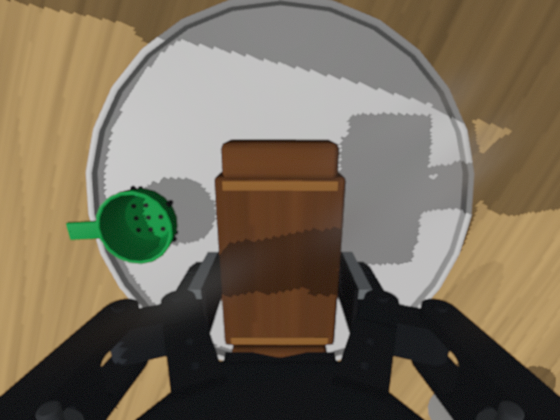

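The wrist view shows the rest held square over the middle of the turntable. The sieve is clear of the fingers at (137,225). Lowering now.

```bash
python3 -m inch '{"grip":[0.4,0.4,0.4,0.4,0.4],"travel":[[0.001,-0.002,-0.04],[0.001,-0.001,-0.04],[0,0,-0.022],[0,0,-0.01],[0,0,0]],"turn":[0,0,0,0,0]}'
python3 -m inch '{"grip":[0.85,0.85,0.85,0.85],"travel":[[0,0,0],[0,0,0],[0,0,0],[0,0,0]],"turn":[0,0,0,0]}'
python3 -m inch '{"grip":[0.85,0.85,0.85,0.85,0.85],"travel":[[0,0,0.03],[0,0,0.06],[0,0,0.06],[0,0,0.05],[0,0,0]],"turn":[0,0,0,0,0]}'
```

```text
time_s: 6.88
position: [0.5714, 0.0114, 0.0216]
orientation: [1.72, 2.629, 0.001]
contact_force: [0.7, -1.0, -0.4]
gripper_width: 0.661
gripper_force: 44.4
time_s: 7.38
position: [0.5711, 0.0105, 0.0216]
orientation: [1.721, 2.628, 0.0]
contact_force: [-0.1, 0.3, 0.3]
gripper_width: 0.851
gripper_force: 0.0
time_s: 8.0
position: [0.5735, 0.0113, 0.1752]
orientation: [1.718, 2.623, 0.007]
contact_force: [0.2, -1.0, 0.4]
gripper_width: 0.853
gripper_force: 0.0
```

```bash
python3 -m inch '{"grip":[0.85,0.7,0.7,0.7,0.7,0.7,0.7,0.7],"travel":[[-0.026,0.058,0],[-0.026,0.058,0],[-0.026,0.058,0],[-0.026,0.058,0],[-0.026,0.058,0],[-0.026,0.058,0],[-0.026,0.058,0],[0,0,0]],"turn":[0,0,0,0,0,0,0,0]}'
python3 - <<'E'
from h import *
c,s=look("wrist","w3.png");Ro=R.from_rotvec(s["orientation"]).as_matrix()
print(s["position"],np.degrees(np.arctan2(Ro[1,1],Ro[0,1])))
np.savez("w3.npz",pos=s["position"],orientation=s["orientation"],**c)
print(proj(c,[[.4388,.3191,.095],[.4388,.3191,.0]],s))
t,_=look("top","t3.png")
E
```

```text
time_s: 9.0
position: [0.4301, 0.3198, 0.1706]
orientation: [-1.706, -2.633, -0.0]
contact_force: [-0.1, -0.6, -0.0]
gripper_width: 0.699
gripper_force: 0.0
[0.43012271 0.31981682 0.17059185] 24.120140291697304
[[290.38915424 222.89029451]
 [287.41318159 192.68225636]]
```

View pics/w3.png

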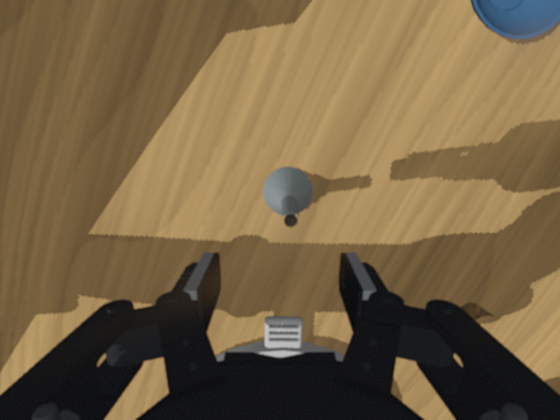

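View pics/t3.png

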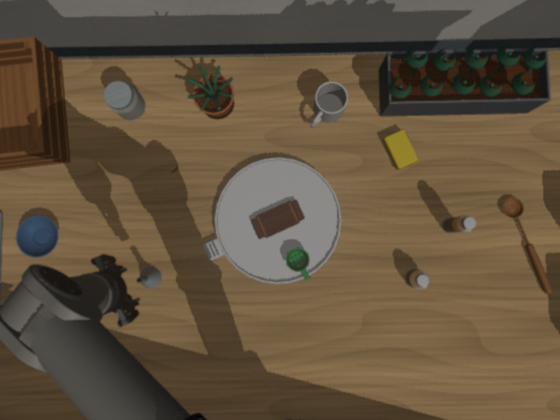

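The wrist view shows the funnel tip at (291,220), about 3 px from where I predicted it. The top view shows the rest on the middle of the turntable at (277,219), in line with the tab.

```bash
python3 -m inch '{"grip":[0.7,0.7,0.7,0.7,0.7,0.7],"travel":[[0.011,0,0],[0,0,-0.05],[0,0,-0.05],[0,0,-0.04],[0,0,-0.012],[0,0,0]],"turn":[0,0,0,0,0,0]}'
python3 - <<'E'
from h import *
c,s=look("wrist","w4.png");print(s["position"])
E
```

```text
time_s: 9.85
position: [0.4436, 0.3142, 0.0571]
orientation: [1.724, 2.626, -0.001]
contact_force: [-0.5, -0.0, -0.7]
gripper_width: 0.698
gripper_force: 0.0
[0.44355105 0.31423292 0.0571456 ]
```

View pics/w4.png

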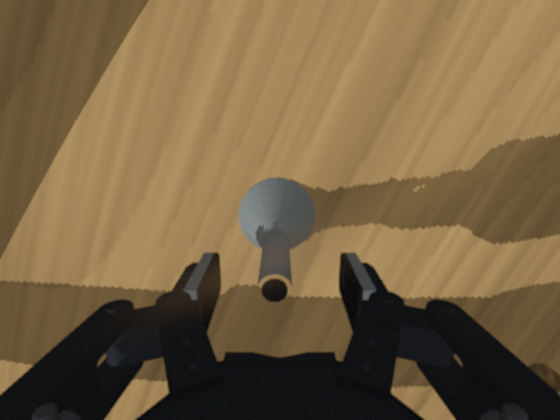

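The funnel spout is between the fingers at (275,285), about 7 mm ahead of the TCP along tool x. I'll correct that and grip.

```bash
python3 -m inch '{"grip":[0.7,0.7,0.5,0.3,0.1,0.05,0.05,0.05],"travel":[[-0.006,0.007,0],[0,0,0],[0,0,0],[0,0,0],[0,0,0],[0,0,0],[0,0,0],[0,0,0]],"turn":[0,0,0,0,0,0,0,0]}' 25
python3 -m inch '{"grip":[0.05,0.05,0.05],"travel":[[0,0,0],[0,0,0],[0,0,0]],"turn":[0,0,0]}'
```

```text
time_s: 10.9
position: [0.4383, 0.3202, 0.0573]
orientation: [1.721, 2.628, -0.0]
contact_force: [-0.4, -1.0, 0.5]
gripper_width: 0.158
gripper_force: 26.5
time_s: 11.28
position: [0.4383, 0.3203, 0.0573]
orientation: [1.721, 2.628, 0.0]
contact_force: [-0.4, 0.0, 1.2]
gripper_width: 0.157
gripper_force: 26.5
```

```bash
python3 -m inch '{"grip":[0.05,0.05,0.05,0.05],"travel":[[0,0,0.03],[0,0,0.05],[0,0,0.05],[0,0,0]],"turn":[0,0,0,0]}'
python3 - <<'E'
from h import *
t=dict(np.load("top0.npz"));im=cv2.imread("pics/t3.png");hsv=cv2.cvtColor(im,cv2.COLOR_BGR2HSV)
m=np.zeros(im.shape[:2],bool);m[195:245,245:310]=1
m&=(hsv[...,1]>80)&((hsv[...,0]<30)|(hsv[...,0]>170))
k=max(cv2.findContours(m.astype(np.uint8),0,2)[0],key=cv2.contourArea);r=cv2.minAreaRect(k);print(r)
p=pt(t,cv2.boxPoints(r),.033);print(p.mean(0));e=np.diff(p,axis=0);print(np.degrees(np.arctan2(e[:,1],e[:,0])),np.hypot(e[:,0],e[:,1]))
m=(hsv[...,1]<45)&(hsv[...,2]>60);m[:130]=0;m[300:]=0;m[:,:190]=0;m[:,350:]=0
k=max(cv2.findContours(cv2.morphologyEx(m.astype(np.uint8),cv2.MORPH_CLOSE,np.ones((5,5))),0,2)[0],key=cv2.contourArea)
p=pt(t,cv2.convexHull(k)[:,0],.026)
for _ in range(4):
    ce,r=circ(p);e=np.hypot(*(p[:,:2]-ce).T)-r;p=p[abs(e)<.004]
tb=pt(t,[(212.5,249.5)],.02)[0,:2];print("tt",ce,r,len(p),np.degrees(np.arctan2(*(tb-ce)[::-1])))
E
```

```text
time_s: 11.78
position: [0.4396, 0.3225, 0.1579]
orientation: [1.72, 2.627, 0.01]
contact_force: [0.3, 0.0, -1.2]
gripper_width: 0.153
gripper_force: 26.5
((277.2431335449219, 218.93492126464844), (22.262598037719727, 48.8287467956543), 65.55604553222656)
[0.57094988 0.0131145  0.033     ]
[ -66.50456726 -156.74726525  113.40470643] [0.11492602 0.05249565 0.1145343 ]
tt [0.56976488 0.01364895] 0.14998349167194494 16 113.75064539561214
```

```bash
python3 -m inch '{"grip":[0.05,0.05,0.05,0.05,0.05,0.05,0.05,0.05],"travel":[[0.025,-0.058,0],[0.025,-0.059,0],[0.025,-0.058,0],[0.025,-0.059,0],[0.025,-0.058,0],[0.025,-0.059,0],[0.025,-0.058,0],[0,0,0]],"turn":[0,0,0,0,0,0,0,0]}'
python3 -m inch '{"grip":[0.05,0.05,0.05,0.05],"travel":[[0,0,-0.03],[0,0,-0.03],[0,0,0],[0,0,0]],"turn":[0,0,0,0]}'
```

```text
time_s: 12.78
position: [0.5699, 0.0066, 0.1524]
orientation: [-1.734, -2.619, 0.007]
contact_force: [0.3, 0.1, -1.4]
gripper_width: 0.155
gripper_force: 26.5
time_s: 13.28
position: [0.5694, 0.0145, 0.11]
orientation: [-1.72, -2.629, -0.001]
contact_force: [0.6, 0.5, -0.3]
gripper_width: 0.155
gripper_force: 26.4
```

```bash
python3 -m inch '{"grip":[0.05,0.05,0.05,0.05,0.05],"travel":[[0.002,-0.002,-0.012],[0,0,-0.009],[0,0,-0.004],[0,0,0],[0,0,0]],"turn":[0,0,0,0,0]}'
python3 -m inch '{"grip":[0.3,0.5,0.6,0.6,0.6],"travel":[[0,0,0],[0,0,0],[0,0,0],[0,0,0],[0,0,0]],"turn":[0,0,0,0,0]}'
python3 -m inch '{"grip":[0.6,0.6,0.6,0.6],"travel":[[0,0,0.04],[0,0,0.06],[0,0,0.06],[0,0,0]],"turn":[0,0,0,0]}'
python3 - <<'E'
from h import *
c,s=look("wrist","w5.png");print(s["position"],s["qpos"])
t,_=look("scene","s5.png")
E
```

```text
time_s: 13.9
position: [0.5711, 0.0121, 0.0912]
orientation: [1.721, 2.628, 0.0]
contact_force: [-0.2, 0.7, 0.1]
gripper_width: 0.157
gripper_force: 26.5
time_s: 14.52
position: [0.571, 0.0121, 0.0911]
orientation: [1.721, 2.628, 0.0]
contact_force: [-0.2, -0.5, 0.5]
gripper_width: 0.598
gripper_force: 0.0
time_s: 15.02
position: [0.5738, 0.0131, 0.2156]
orientation: [1.717, 2.622, 0.009]
contact_force: [-0.0, -0.0, 0.2]
gripper_width: 0.602
gripper_force: 0.0
[0.57379993 0.01306162 0.21561546] [ 0.40296638  0.43578389 -0.6523037   1.46074443  0.26864134  1.32557928
  0.14426052]
```

View pics/w5.png

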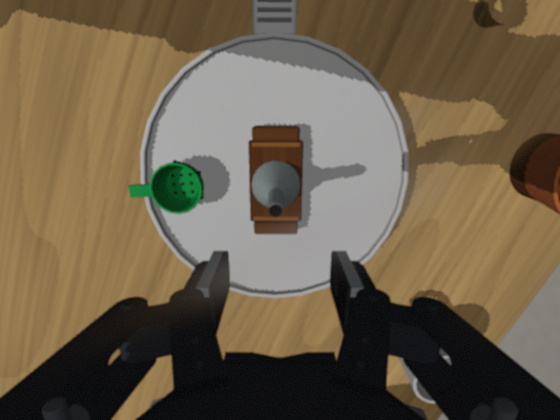

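The wrist view shows the funnel standing on the middle of the rest at (275,185), with the sieve still at (177,187). Next is the tall bottle.

```bash
python3 -m inch '{"grip":[0.6,0.8,0.8,0.8,0.8,0.8,0.8,0.8],"travel":[[-0.004,-0.068,0],[-0.004,-0.068,0],[-0.004,-0.068,0],[-0.004,-0.068,0],[-0.004,-0.068,0],[-0.004,-0.068,0],[-0.004,-0.068,0],[-0.004,-0.068,0]],"turn":[0,0,0,0,0,0,0,0]}'
python3 -m inch '{"grip":[0.8,0.8],"travel":[[0,0,0],[0,0,0]],"turn":[0,0]}'
python3 - <<'E'
from h import *
c,s=look("wrist","w6.png");print(s["position"])
print(proj(c,[[.5477,-.398,.135],[.5477,-.398,0],[.424,-.3092,.08]],s))
hsv=cv2.cvtColor(c["img"],cv2.COLOR_RGB2HSV);w=(hsv[...,1]<50)&(hsv[...,2]>100);w[300:]=0
for b in blobs(w,60)[0]:print(b,pt(c,[b[1]],.135,s),pt(c,[b[1]],.08,s))
E
```

```text
time_s: 16.12
position: [0.5457, -0.3972, 0.2087]
orientation: [-1.719, -2.625, 0.0]
contact_force: [-0.4, 0.2, 0.3]
gripper_width: 0.8
gripper_force: 0.0
time_s: 16.38
position: [0.5465, -0.3948, 0.209]
orientation: [-1.719, -2.625, -0.002]
contact_force: [0.2, 0.7, 0.2]
gripper_width: 0.801
gripper_force: 0.0
[ 0.5464868  -0.39476883  0.20901715]
[[279.9841281  222.67230386]
 [279.81640719 184.24743387]
 [184.86100041  48.96358578]]
([167, 29, 49, 52, 1204], [186.4, 48.9]) [[ 0.44367127 -0.31252283  0.135     ]] [[ 0.42515793 -0.30866517  0.08      ]]
([259, 196, 41, 43, 1082], [278.5, 220.0]) [[ 0.5458295  -0.39649958  0.135     ]] [[ 0.55323889 -0.41395109  0.08      ]]
```

View pics/w6.png

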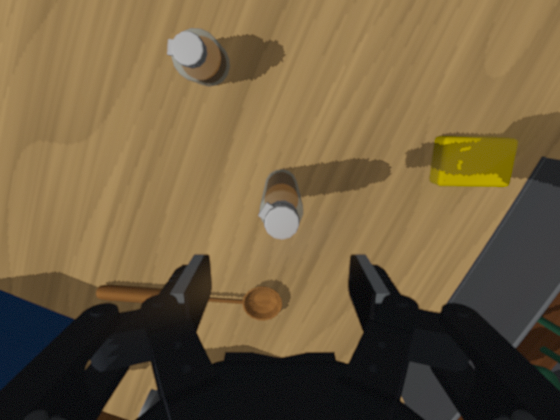

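The tall bottle's lid is at (282,222) and the short bottle's at (187,49). Both match the map.

```bash
python3 -m inch '{"grip":[0.8,0.8,0.8,0.8,0.8,0.8,0.8],"travel":[[0.002,-0.004,0],[0,0,-0.04],[0,0,-0.05],[0,0,-0.05],[0,0,-0.03],[0,0,-0.014],[0,0,0]],"turn":[0,0,0,0,0,0,0]}'
python3 -m inch '{"grip":[0.6,0.5,0.4,0.3,0.3,0.3,0.3],"travel":[[0,0,0],[0,0,0],[0,0,0],[0,0,0],[0,0,0],[0,0,0],[0,0,0]],"turn":[0,0,0,0,0,0,0]}' 40
```

```text
time_s: 17.3
position: [0.5486, -0.3982, 0.0729]
orientation: [-1.72, -2.628, -0.0]
contact_force: [0.2, 0.3, 0.4]
gripper_width: 0.802
gripper_force: 0.0
time_s: 18.18
position: [0.5495, -0.3993, 0.0745]
orientation: [1.72, 2.626, 0.0]
contact_force: [1.3, 0.3, 5.2]
gripper_width: 0.429
gripper_force: 40.8
```

```bash
python3 -m inch '{"grip":[0.3,0.3,0.3],"travel":[[0,0,0.03],[0,0,0.04],[0,0,0.03]],"turn":[0,0,0]}'
python3 -m inch '{"grip":[0.3,0.3,0.3,0.3,0.3,0.3,0.3,0.3],"travel":[[0.012,0.053,0],[0.012,0.053,0],[0.012,0.053,0],[0.012,0.053,0],[0.012,0.053,0],[0.012,0.053,0],[0.006,0.053,0],[0.003,0.053,0]],"turn":[0,0,0,0,0,0,0,0]}'
python3 -m inch '{"grip":[0.3,0.3,0.3],"travel":[[0,0,0],[0,0,0],[0,0,0]],"turn":[0,0,0]}'
python3 - <<'E'
from h import *
c,s=look("wrist","w7.png");print(s["position"])
tt=np.array([.5698,.0136]);a=np.radians(-66.4);g=s["position"][:2]-tt;print(g@[np.cos(a),np.sin(a)],g@[-np.sin(a),np.cos(a)])
E
```

```text
time_s: 18.55
position: [0.5479, -0.3988, 0.1481]
orientation: [-1.721, -2.627, 0.0]
contact_force: [0.5, -0.4, -0.8]
gripper_width: 0.432
gripper_force: 40.2
time_s: 19.55
position: [0.6084, -0.0798, 0.1468]
orientation: [-1.72, -2.626, 0.002]
contact_force: [-0.0, 0.7, -1.3]
gripper_width: 0.427
gripper_force: 40.2
time_s: 19.92
position: [0.6088, -0.0833, 0.1474]
orientation: [-1.725, -2.625, 0.003]
contact_force: [-0.5, -0.8, -2.8]
gripper_width: 0.43
gripper_force: 40.2
[ 0.60876945 -0.08326558  0.14741112]
0.10436539117266751 -0.003069890333326039
```

View pics/w7.png

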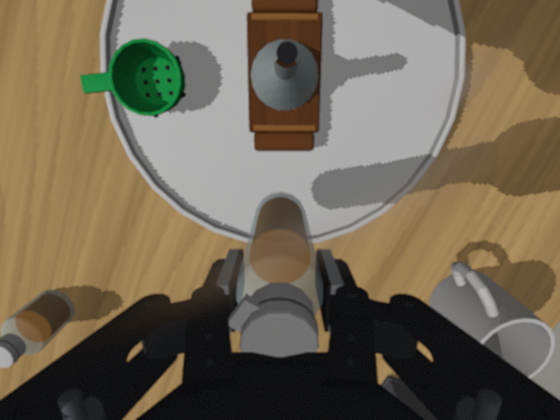

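The tall bottle is held upright over the floor past the end of the rest, in line with the funnel. Lowering it.

```bash
python3 -m inch '{"grip":[0.3,0.3,0.3,0.3,0.3,0.3],"travel":[[0.003,0.002,-0.02],[0,0,-0.025],[0,0,-0.018],[0,0,-0.008],[0,0,-0.002],[0,0,0]],"turn":[0,0,0,0,0,0]}'
python3 -m inch '{"grip":[0.3],"travel":[[0,0,0]],"turn":[0]}'
```

```text
time_s: 20.72
position: [0.6119, -0.0793, 0.0937]
orientation: [1.721, 2.627, 0.001]
contact_force: [-0.5, -0.8, -0.8]
gripper_width: 0.43
gripper_force: 40.2
time_s: 20.85
position: [0.6119, -0.0794, 0.0939]
orientation: [1.721, 2.627, 0.001]
contact_force: [-0.0, -0.4, -1.0]
gripper_width: 0.431
gripper_force: 40.2
```

```bash
python3 -m inch '{"grip":[0.3,0.3,0.3],"travel":[[0,0,-0.0015],[0,0,0],[0,0,0]],"turn":[0,0,0]}'
python3 -m inch '{"grip":[0.5,0.6,0.7,0.75,0.75],"travel":[[0,0,0],[0,0,0],[0,0,0],[0,0,0],[0,0,0]],"turn":[0,0,0,0,0]}'
python3 -m inch '{"grip":[0.75,0.75,0.75,0.75],"travel":[[0,0,0.03],[0,0,0.06],[0,0,0.06],[0,0,0]],"turn":[0,0,0,0]}'
python3 - <<'E'
from h import *
c,s=look("wrist","w8.png");print(s["position"],s["qpos"])
E
```

```text
time_s: 21.22
position: [0.6118, -0.0794, 0.0925]
orientation: [1.721, 2.628, 0.001]
contact_force: [-0.5, 0.3, 0.2]
gripper_width: 0.43
gripper_force: 40.3
time_s: 21.85
position: [0.6115, -0.0794, 0.0922]
orientation: [1.721, 2.628, 0.0]
contact_force: [0.4, -0.7, -0.1]
gripper_width: 0.749
gripper_force: 0.0
time_s: 22.35
position: [0.6145, -0.0788, 0.2097]
orientation: [1.717, 2.621, 0.008]
contact_force: [0.1, 0.8, -0.8]
gripper_width: 0.748
gripper_force: 0.0
[ 0.61445354 -0.07884862  0.20966976] [ 0.47535696  0.52434713 -0.59087284  1.33460345  0.29037094  1.3580276
  0.30020058]
```

View pics/w8.png

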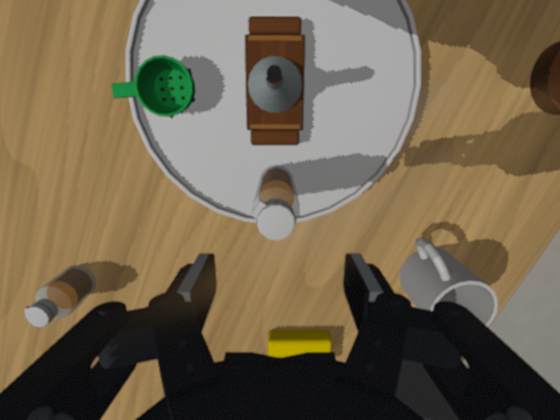

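The tall bottle stands free behind the rest, with its lid at (276,221). Now I'll fetch the short bottle, turning the gripper -90°.

```bash
python3 -m inch '{"grip":[0.75,0.9,0.9,0.9,0.9,0.9,0.9,0.9],"travel":[[-0.025,-0.031,0],[-0.025,-0.031,0],[-0.025,-0.031,0],[-0.025,-0.031,0],[-0.025,-0.031,0],[-0.025,-0.031,0],[-0.025,-0.03,0],[-0.025,-0.03,0]],"turn":[-0.0785,-0.0785,-0.0785,-0.0785,-0.0785,-0.0785,-0.0785,-0.0785]}'
python3 -m inch '{"grip":[0.9,0.9,0.9,0.9],"travel":[[-0.025,-0.03,-0.03],[-0.025,-0.03,-0.03],[0,0,0],[0,0,0]],"turn":[-0.0785,-0.0785,0,0]}'
python3 - <<'E'
from h import *
c,s=look("wrist","w9.png");Ro=R.from_rotvec(s["orientation"]).as_matrix();print(s["position"],np.degrees(np.arctan2(Ro[1,1],Ro[0,1])),s["qpos"][6])
print(proj(c,[[.4245,-.309,.08],[.4245,-.309,0]],s))
E
```

```text
time_s: 23.4
position: [0.4597, -0.2643, 0.203]
orientation: [-2.938, -1.107, 0.004]
contact_force: [1.0, 0.8, -0.0]
gripper_width: 0.901
gripper_force: 0.0
time_s: 23.9
position: [0.4244, -0.3078, 0.1592]
orientation: [-3.073, -0.645, -0.0]
contact_force: [1.1, 0.2, 0.9]
gripper_width: 0.897
gripper_force: 0.0
[ 0.4243742  -0.30781903  0.15921291] -66.28466767658541 -0.6299558280685167
[[281.20156884 215.39948306]
 [280.95267254 190.54361889]]
```

View pics/w9.png

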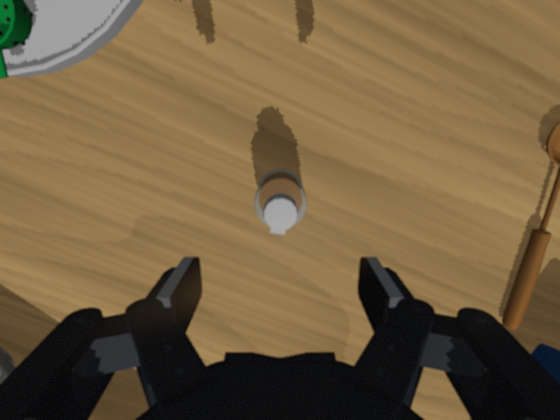

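The short bottle's lid is at (281,213), centred between the fingers and matching the prediction. That was the 14th picture, so I'll use numbers only from here.

```bash
python3 -m inch '{"grip":[0.9,0.9,0.9,0.9,0.9,0.9,0.9],"travel":[[0,-0.001,0],[0,0,-0.05],[0,0,-0.05],[0,0,-0.05],[0,0,-0.03],[0,0,-0.013],[0,0,0]],"turn":[0,0,0,0,0,0,0]}'
python3 -m inch '{"grip":[0.7,0.6,0.5,0.4,0.4,0.4,0.4],"travel":[[0,0,0],[0,0,0],[0,0,0],[0,0,0],[0,0,0],[0,0,0],[0,0,0]],"turn":[0,0,0,0,0,0,0]}' 40
python3 -m inch '{"grip":[0.4,0.4,0.4,0.4],"travel":[[0,0,0.03],[0,0,0.06],[0,0,0.06],[0,0,0]],"turn":[0,0,0,0]}'
```

```text
time_s: 24.82
position: [0.4245, -0.3094, 0.015]
orientation: [-3.075, -0.644, -0.0]
contact_force: [-0.2, -0.2, 0.2]
gripper_width: 0.901
gripper_force: 0.0
time_s: 25.7
position: [0.4248, -0.3101, 0.0161]
orientation: [3.074, 0.642, 0.002]
contact_force: [-0.1, 0.5, 6.0]
gripper_width: 0.53
gripper_force: 41.5
time_s: 26.2
position: [0.4267, -0.3114, 0.1313]
orientation: [3.069, 0.641, 0.009]
contact_force: [0.1, 0.1, -0.6]
gripper_width: 0.529
gripper_force: 41.2
```

```bash
python3 -m inch '{"grip":[0.4,0.4,0.4],"travel":[[0,0,0.05],[0,0,0.05],[0,0,0]],"turn":[0,0,0]}'
python3 -m inch '{"grip":[0.4,0.4,0.4,0.4,0.4,0.4,0.4,0.4],"travel":[[0.039,0.06,0],[0.039,0.061,0],[0.039,0.06,0],[0.039,0.061,0],[0.039,0.06,0],[0.039,0.061,0],[0.039,0.06,0],[0.038,0.06,0]],"turn":[0,0,0,0,0,0,0,0]}'
python3 -m inch '{"grip":[0.4,0.4,0.4,0.4],"travel":[[0,0,0],[0,0,0],[0,0,0],[0,0,0]],"turn":[0,0,0,0]}'
```

```text
time_s: 26.58
position: [0.4253, -0.3106, 0.2044]
orientation: [3.072, 0.642, 0.005]
contact_force: [0.5, 0.9, -1.1]
gripper_width: 0.528
gripper_force: 41.3
time_s: 27.58
position: [0.6568, 0.0536, 0.1993]
orientation: [3.075, 0.642, -0.007]
contact_force: [1.2, -0.7, -1.0]
gripper_width: 0.526
gripper_force: 41.3
time_s: 28.08
position: [0.657, 0.0506, 0.2024]
orientation: [3.075, 0.638, -0.001]
contact_force: [-0.9, -0.0, -1.2]
gripper_width: 0.523
gripper_force: 41.3
```

```bash
python3 -m inch '{"grip":[0.4,0.4,0.4,0.4,0.4,0.4,0.4,0.4],"travel":[[0,0,-0.04],[0,0,-0.05],[0,0,-0.05],[0,0,-0.04],[0,0,-0.025],[0,0,-0.014],[0,0,-0.003],[0,0,0]],"turn":[0,0,0,0,0,0,0,0]}'
python3 -m inch '{"grip":[0.4,0.4],"travel":[[0,0,0],[0,0,0]],"turn":[0,0]}'
```

```text
time_s: 29.08
position: [0.6581, 0.0528, 0.037]
orientation: [3.075, 0.642, 0.003]
contact_force: [0.8, -0.6, -1.3]
gripper_width: 0.525
gripper_force: 41.3
time_s: 29.32
position: [0.6577, 0.0527, 0.0367]
orientation: [3.075, 0.642, 0.002]
contact_force: [-0.1, -0.1, -0.6]
gripper_width: 0.525
gripper_force: 41.3
```

```bash
python3 -m inch '{"grip":[0.4,0.4,0.4],"travel":[[0,0,-0.003],[0,0,0],[0,0,0]],"turn":[0,0,0]}'
python3 -m inch '{"grip":[0.6,0.7,0.8,0.85,0.85],"travel":[[0,0,0],[0,0,0],[0,0,0],[0,0,0],[0,0,0]],"turn":[0,0,0,0,0]}'
python3 -m inch '{"grip":[0.85,0.85,0.85,0.85,0.85,0.85],"travel":[[0,0,0.03],[0,0,0.05],[0,0,0.06],[0,0,0.06],[0,0,0.06],[0,0,0]],"turn":[0,0,0,0,0,0]}'
python3 -m inch '{"grip":[0.85,0.85,0.85,0.85,0.85,0.85,0.85,0.85],"travel":[[-0.02,0.06,0],[-0.02,0.06,0],[-0.02,0.06,0],[-0.02,0.06,0],[-0.02,0.06,0],[-0.02,0.06,0],[-0.02,0.06,0],[0,0,0]],"turn":[0,0,0,0,0,0,0,0]}'
python3 - <<'E'
from h import *
c,s=look("top","t10.png");im=c["img"];hsv=cv2.cvtColor(im,cv2.COLOR_RGB2HSV)
m=(hsv[...,1]<50)&(hsv[...,2]>50);m[:130]=0;m[300:]=0;m[:,:190]=0;m[:,350:]=0
k=max(cv2.findContours(cv2.morphologyEx(m.astype(np.uint8),cv2.MORPH_CLOSE,np.ones((5,5))),0,2)[0],key=cv2.contourArea)
p=pt(c,cv2.convexHull(k)[:,0],.026)
for _ in range(4):
    ce,r=circ(p);e=np.hypot(*(p[:,:2]-ce).T)-r;p=p[abs(e)<.004]
print("tt",ce,r,len(p))
# expected tab & sieve pixels, compare
g=(hsv[...,0]>45)&(hsv[...,0]<85)&(hsv[...,1]>90);g[:200]=0;g[:,350:]=0;g[:,:250]=0
for b in blobs(g)[0]:print("green",b,pt(c,[b[1]],.04))
tt=np.array([.5698,.0136]);a=np.radians(-66.4);u=np.array([np.cos(a),np.sin(a)]);v=np.array([-u[1],u[0]])
d=np.abs(im.astype(int)-dict(np.load("top0.npz"))["img"].astype(int)).sum(2)>60
w0=(hsv[...,1]<60)&(hsv[...,2]>60)
for n,q,z,h in(("tall",tt+.102*u,.153,.0),("short",tt+.095*v,.098,0)):
    print(n,"expected lid px",proj(c,[[*q,z],[*q,.018]]))
for b in blobs(d[140:290,200:350],20)[0]:print("changed",b)
cv2.imwrite("pics/t10c.png",cv2.resize(im[140:290,200:350],None,fx=4,fy=4)[:,:,::-1])
E
```

```text
time_s: 29.7
position: [0.6577, 0.0527, 0.0342]
orientation: [3.075, 0.642, 0.002]
contact_force: [0.6, 0.0, 1.9]
gripper_width: 0.528
gripper_force: 41.5
time_s: 30.32
position: [0.6572, 0.0526, 0.0336]
orientation: [3.075, 0.642, -0.0]
contact_force: [0.3, 0.5, 1.4]
gripper_width: 0.847
gripper_force: 0.0
time_s: 31.08
position: [0.6599, 0.0534, 0.2342]
orientation: [3.075, 0.642, 0.016]
contact_force: [0.6, 0.2, -0.8]
gripper_width: 0.85
gripper_force: 0.0
time_s: 32.08
position: [0.5474, 0.3738, 0.2272]
orientation: [-3.068, -0.657, 0.006]
contact_force: [0.5, 0.4, 0.4]
gripper_width: 0.852
gripper_force: 0.0
tt [0.56987604 0.01327809] 0.14988691466156528 16
green ([287, 248, 17, 15, 182], [294.6, 255.0]) [[ 0.48595492 -0.02586028  0.04      ]]
green ([300, 268, 10, 12, 53], [304.6, 273.5]) [[ 0.44296208 -0.04817629  0.04      ]]
tall expected lid px [[319.88310725 196.34648855]
 [316.05043272 201.93525837]]
short expected lid px [[258.85373312 179.23842842]
 [260.72157563 183.69869188]]
changed ([38, 10, 13, 12, 90], [42.8, 15.1])
changed ([85, 19, 37, 36, 601], [100.7, 37.3])
changed ([0, 21, 150, 129, 7659], [63.9, 85.3])
changed ([70, 56, 8, 6, 22], [72.7, 58.3])
```

Run:
```python
from h import *
c=dict(np.load("top0.npz"));A=c["img"];B=cv2.imread("pics/t10.png")[:,:,::-1]
C=cv2.imread("pics/t3.png")[:,:,::-1]
hsv=cv2.cvtColor(np.ascontiguousarray(B),cv2.COLOR_RGB2HSV)
m=(hsv[...,1]>70)&((hsv[...,0]<28)|(hsv[...,0]>170))
yy,xx=np.mgrid[:420,:560];m&=np.hypot(xx-279,yy-219)<57
for b in blobs(m,6)[0]:print("brown",b,pt(c,[b[1]],.05)[0])
g=lambda I:cv2.Canny(cv2.cvtColor(np.ascontiguousarray(I[235:265,198:228]),cv2.COLOR_RGB2GRAY),40,120)
f=lambda I:cv2.cvtColor(np.ascontiguousarray(I),cv2.COLOR_RGB2GRAY)
for n,I in(("t3",C),("t10",B)):
  T=f(A)[240:262,203:222];r=cv2.matchTemplate(f(I)[230:272,193:232],T,cv2.TM_CCOEFF_NORMED);print("tab shift",n,cv2.minMaxLoc(r)[1],np.array(cv2.minMaxLoc(r)[3])-10)
lug=f(A)[264:284,295:314];r=cv2.matchTemplate(f(B)[254:294,285:324],lug,cv2.TM_CCOEFF_NORMED);print("lug shift",cv2.minMaxLoc(r)[1],np.array(cv2.minMaxLoc(r)[3])-10)
# independent check: scene camera whites/browns
s,_=look("scene","s10.png");h2=cv2.cvtColor(s["img"],cv2.COLOR_RGB2HSV)
tt=np.array([.5698,.0136]);a=np.radians(-66.4);u=np.array([np.cos(a),np.sin(a)]);v=np.array([-u[1],u[0]])
for n,q,z in(("tall",tt+.102*u,.018),("short",tt+.095*v,.018),("funnel",tt,.033)):print(n,proj(s,[[*q,z],[*q,z+(.135 if n=="tall" else .08 if n=="short" else .095)]]).round().tolist())
m=(h2[...,1]>70)&((h2[...,0]<28)|(h2[...,0]>170));k=cv2.fillConvexPoly(np.zeros(m.shape,np.uint8),proj(s,[[tt[0]+.14*np.cos(t),tt[1]+.14*np.sin(t),.02] for t in np.linspace(0,6.28,40)]).astype(np.int32),1)
for b in blobs(m&(k>0),15)[0]:print("scene brown",b)
```

```text
brown ([252, 177, 16, 13, 48], [261.5, 184.6]) [0.65066754 0.04823666 0.05      ]
brown ([311, 196, 9, 11, 38], [313.5, 202.2]) [ 0.60734856 -0.07194849  0.05      ]
brown ([279, 201, 25, 26, 314], [292.7, 211.9]) [ 0.5856419  -0.02321845  0.05      ]
brown ([252, 212, 27, 26, 341], [262.4, 225.8]) [0.5546821  0.04747984 0.05      ]
tab shift t3 0.7714167237281799 [0 0]
tab shift t10 0.8322150707244873 [0 0]
lug shift 0.9991363883018494 [0 0]
tall [[278.0, 263.0], [277.0, 213.0]]
short [[324.0, 241.0], [326.0, 213.0]]
funnel [[286.0, 232.0], [285.0, 199.0]]
scene brown ([272, 219, 29, 47, 590], [283.6, 245.2])
scene brown ([319, 225, 16, 19, 268], [326.1, 234.0])
```

```bash
python3 -c "
from plant import job_done;print(job_done())"
```

```text
the job is handed in; nothing more can be done
None
```

I handed the job in at about 32 s of the 106 s limit. My last measurements put the rest, funnel and both bottles on target, with the sieve and turntable unmoved; I don't have the judge's result.

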